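# Slide the paint jars home in the sloped rack

## Robot

A 6-joint arm with a two-finger parallel gripper is mounted at the origin on the work surface. World frame = base frame: x ahead of the robot, y to its left, z up, the work surface at z = 0. Lengths are in mm, angles in degrees, forces in N, time in s.
With the tool pointing down it reaches from about 350 to 850 mm from the base axis. Payload 8.1 kg.
Tool frame: the origin (TCP) lies midway between the tips of the shut fingers; the grasp point (between the pads) lies 19 mm behind it; z points along the fingers, y is the line along which they close (so a half turn about z gives the same grasp; the last joint's range is limited). The gripper opens to 85 mm and grips with 20 to 120 N. Pads are 22 mm wide; open, the fingers measure 114 mm over their backs; the gripper's body (76 mm by 85 mm) begins 54 mm behind the grasp point. The pads swing forward as they close: fully open they stand 13 mm farther back than shut.
Start: joints at [-4.893, 7.471, 85.268, -0, 87.261, -4.893], TCP at [600.004, 0.022, 231.292] pointing down, gripper open.
Joint ranges: [-169.43, 169.43], [-51.17, 129.36], [1.28, 143.12], [-76.62, 256.62], [0, 156.53], [-152.29, 152.29]. Speed limits (degrees/s): [136.94, 136.94, 159.86, 180, 180, 180].

## Interface

Orientations are given as [roll, pitch, yaw] about the fixed x, y, z axes, in that order (R = Rz(yaw) Ry(pitch) Rx(roll)).
In Python, from bench import r gives the robot as it stands. The module is installed in compiled form; this text tells all that it offers.
- The arm moves only by the tool jog_arm, never from a script. Its argument "rows" is a list of rows, each a list of 2 entries, a list of its own where there are three numbers: the shift along the tool's x, y, z in mm, then the turn, a rotation vector about the tool's x, y, z in rad. A call has 1 to 10 rows; each row is the pose to reach, as a shift and turn from the pose commanded when the call began, along the tool's axes at that moment; what a row does not reach only later rows make up. A row lasts 1/10 s, in which the tool goes at most 50 mm and 8.59 degrees, less where a joint would pass 70% of its speed; a pose out of reach is approached as far as the arm can. A call with a gripper value outside its range is refused whole. "grip" is the finger opening in mm, from 0 to 85.4, set as the call begins (left out, the last holds). The fingers move at their own pace and stop on an object; "force" is the grip in N (left out, the last holds). Time passes only in rows, so rows that repeat a pose let the fingers close. It gives the time, the measured TCP pose, the force, the opening and the grip force at its end, in the units of the state.
- r.sense(): the state, without advancing time (a new reading comes with each control period).
- r.snapshot(name): name is "scene" or "side" or "wrist"; returns (picture, depth): 400x640x3 uint8, blue, green, red; 400x640 float32, mm along the optical axis (not along the pixel's ray), 0 where there is no reading.
- r.camera_params(name): a dict with "fx", "fy", "cx", "cy" (pixels), "pose" (4x4, takes a point from camera to world coordinates); the wrist camera has in their place "tool_from_camera" (4x4, takes a point from camera to tool coordinates, whose origin is the TCP and whose axes are the flange's). Camera axes: x right, y down, z forward; pixel columns grow to the right and rows downward; lengths in mm; the calibration is good to about 2 mm. A picture is of the moment at which its call begins: read the wrist's pose just before it. camera_params takes no time and is no camera call.
- r.hand_in(): hands the job in; it is judged then, once.
The state is a dict: "time": time; "joint_pos": joint angles; "qd": joint speeds; "joint_efforts": joint torques, N m; "tool_pos": TCP position; "tcp_rot": TCP orientation; "ft_force": force on the tool from outside, world axes, zero at the start; "wrist_torque": the same for the moment, N m; "finger_gap": finger opening in mm; "grip_force": force on a finger pad.
Only numpy, scipy, OpenCV 4.12 (cv2) and the standard library are available. Lean on these libraries where they do the work, as an engineer would, in place of code of your own. Each camera call takes 0.05 s, during which the arm holds its last target. There are 200 camera calls.

## Task

Put the paint rack in order. Stand the squat white jar that was left out on the table (the same kind as the two jars in the rack) upright on the upper half of the rack's empty lane and slide it down along the lane until it rests against the back stop; the jar that stalled part-way down the middle lane must be slid down to the stop too, without lifting it out. Leave the jar that is already home against the stop where it is.

Things in the scene. Friction and masses are not known exactly. Their poses are not given: they have to be found in the camera images.
- rack: Fixed wooden rack; plywood bed 240 x 240 mm sloping 12 deg (0.21 rad) down away from the robot, 65 mm up at its middle. Origin: centre of the bed surface; x down the slope, y across to the left, z square to the bed. 3 lanes 72 mm wide at y = +78, 0, -78 mm (right, empty), 6 mm dividers 15 mm high. Back stop: strip 20 mm high, face at x = +114 mm, so a jar is home with its centre at x = 89, z = 31 mm.
- jar_new_c (a point): A squat round paint jar, white with a black lid, 50 mm in diameter and 62 mm tall, 80 to 170 g. It stands on the table to the right of the rack, among other things (a slimmer, taller bottle, a wider jar, a roll of tape). The point is its centre, half-way up; z is its axis, upwards.
- jar_stalled_c (a point): A squat round paint jar, white with a black lid, 50 mm in diameter and 62 mm tall, 80 to 170 g. It stands in the middle lane of the rack (y = 0), stopped part-way down. Jars stay where they are put on the bed and slide at a light push (under 3 N). The point is its centre, half-way up; z is its axis.
- jar_home_c (a point): A squat round paint jar, white with a black lid, 50 mm in diameter and 62 mm tall, 80 to 170 g. It stands in the left lane of the rack (y = +78 mm), already against the back stop: leave it. The point is its centre, half-way up; z is its axis.

How it is judged:
By the outcome, as a careful person would: the job done as asked, in the order asked, and still so for the second after the job is handed in, with the robot touching nothing.
It also fails if it takes over 67 s, if anything falls off the work surface, if the arm or the gripper's body presses on something with over 40 N, if the wrist force passes 120 N, or if a joint passes its speed limit or range.

## Working session

There is one attempt and no reset: what is moved stays moved. The work goes in short steps, Python scripts to look and compute and a tool call to move; the robot and the scene stay as the last step left them, time stands still between calls to the robot, and variables do not carry over. Pictures are saved under pics/ and viewed, at most 10 in all, crops included, and the job is handed in when it is done.

Besides the shell and the picture viewer there is one more tool, called after "Call:" by a JSON object that holds its "fn" and its "kwargs". jog_arm: Moves the arm, as the interface text tells. Its arguments: {"type":"object","properties":{"rows":{"type":"array"},"grip":{"type":"number"},"force":{"type":"number"}},"required":["rows"]}

```bash
mkdir -p pics; cat > h.py <<'E'
import numpy as np, cv2
from bench import r
def shot(n,f):
    p,d=r.snapshot(n); cv2.imwrite(f'pics/{f}.png',p); np.save(f'pics/{f}.npy',d); return p,d
def world(n,d,u,v,pose=None):
    c=r.camera_params(n); z=d
    P=np.array([(u-c['cx'])/c['fx']*z,(v-c['cy'])/c['fy']*z,z,1.0],dtype=float)
    return ((c['pose'] if pose is None else pose)@P)[:3]
def cloud(n,D):
    c=r.camera_params(n); v,u=np.indices(D.shape)
    P=np.stack([(u-c['cx'])/c['fx']*D,(v-c['cy'])/c['fy']*D,D,np.ones_like(D)],-1)
    return (P@np.array(c['pose']).T)[...,:3]
E
python3 - <<'E'
from h import *
print(r.sense())
a,_=shot('scene','s1'); b,_=shot('side','d1')
E
```

```text
{'time': 0.0, 'joint_pos': array([-4.89140871e+00,  7.51414668e+00,  8.53300212e+01, -1.88865853e-04,
        8.72611770e+01, -4.89260086e+00]), 'qd': array([ 0.05254037,  0.0105936 , -0.01423474, -0.1891017 , -0.05115696,
        0.18439774]), 'joint_efforts': array([-1.90700346e-03, -5.69404185e+01, -5.00557995e+01, -2.19391650e-04,
        1.44415747e-02,  7.24149572e-05]), 'tool_pos': array([5.99449016e+02, 8.55772563e-02, 2.30247341e+02]), 'tcp_rot': array([-1.79895023e+02, -8.79673090e-03,  9.00011933e+01]), 'ft_force': array([-0.01685787,  0.75375928, -0.43116361]), 'wrist_torque': array([-0.01043333,  0.01923942,  0.00880858]), 'grip_force': 0.0, 'finger_gap': 85.19073662611443}
```

View pics/s1.png

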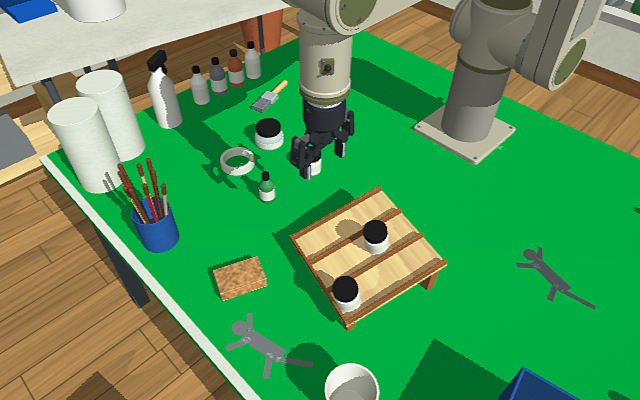

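View pics/d1.png

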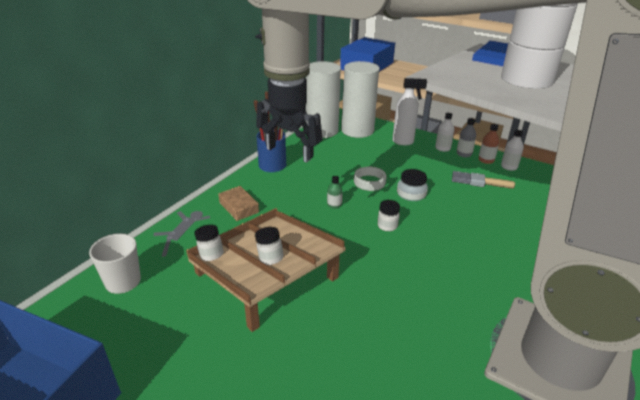

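The scene view shows the home jar near (345,290), the stalled jar near (375,235), and the new jar half hidden under the fingers near (313,165). In the side view the new jar is at (389,215), the stalled jar at (268,245) and the home jar at (208,243).

```bash
cat > m.py <<'E'
from h import *
for n,f,roi in (('scene','s1',{'home':(325,270,365,312),'stall':(358,215,392,258)}),('side','d1',{'home':(192,225,224,260),'stall':(252,226,286,264),'new':(376,200,403,231)})):
    im=cv2.imread(f'pics/{f}.png'); D=np.load(f'pics/{f}.npy'); W=cloud(n,D)
    for k,(a,b,c,d) in roi.items():
        I=im[b:d,a:c].max(-1); P=W[b:d,a:c]; ok=D[b:d,a:c]>0
        q=P[ok&(I<60)]; z=np.percentile(q[:,2],90) if len(q) else 0
        t=q[q[:,2]>z-12]
        print(n,k,len(q),'lid z90',z.round(1),'mid xy',((t.min(0)+t.max(0))/2).round(1),'mean',t.mean(0).round(1), 'ext',np.ptp(t,axis=0).round())
    # bed plane: wood coloured
    hsv=cv2.cvtColor(im,cv2.COLOR_BGR2HSV)
    m=(hsv[...,0]>8)&(hsv[...,0]<28)&(hsv[...,1]>60)&(hsv[...,2]>120)&(D>0)&(W[...,2]>25)&(W[...,2]<110)&(W[...,0]>350)&(W[...,0]<1000)&(abs(W[...,1])<350)
    P=W[m]
    for _ in range(6):
        A=np.c_[P[:,:2],np.ones(len(P))]; s=np.linalg.lstsq(A,P[:,2],rcond=None)[0]; e=abs(A@s-P[:,2]); P=P[e<max(3,2*np.median(e))]
    rect=cv2.minAreaRect(P[:,:2].astype(np.float32))
    print(n,len(P),'plane',s,'slope',np.degrees(np.arctan(np.hypot(*s[:2]))),'dir',np.degrees(np.arctan2(-s[1],-s[0])),rect, 'z@c',s@[*rect[0],1])
    print(cv2.boxPoints(rect).round())
E
python3 m.py
```

```text
scene home 537 lid z90 111.8 mid xy [702.6 166.  108. ] mean [703. 167. 108.] ext [48. 49. 16.]
scene stall 455 lid z90 136.4 mid xy [571.9 125.6 132.2] mean [572.1 126.7 132.3] ext [48. 47. 15.]
scene 5525 plane [-1.90779996e-01  4.80885108e-02  1.72766404e+02] slope 11.13062445060166 dir -14.14741856540672 ((633.16845703125, 105.55094909667969), (237.99964904785156, 335.50396728515625), 73.87002563476562) z@c 57.046316119669015
[[439.  38.]
 [761. -55.]
 [827. 173.]
 [505. 266.]]
side home 291 lid z90 110.3 mid xy [698.5 166.1 105.9] mean [694.  169.5 106.1] ext [47. 50. 15.]
side stall 307 lid z90 134.8 mid xy [567.4 127.  130.6] mean [563.3 130.4 130.8] ext [50. 46. 14.]
side new 236 lid z90 62.8 mid xy [ 440.5 -191.5   58.1] mean [ 438.5 -188.    60. ] ext [48. 53. 14.]
side 2960 plane [-1.92727928e-01  4.94607765e-02  1.72106720e+02] slope 11.253364998262192 dir -14.393488871617786 ((626.8058471679688, 106.86094665527344), (238.2703399658203, 327.0478210449219), 73.8012466430664) z@c 56.58915304619532
[[437.  38.]
 [751. -53.]
 [817. 176.]
 [503. 267.]]
```

```bash
python3 - <<'E'
import cv2
a=cv2.imread('pics/s1.png')[175:340,270:470]; b=cv2.imread('pics/d1.png')[165:335,180:440]
cv2.imwrite('pics/c1.png',cv2.resize(a,None,fx=3.5,fy=3.5,interpolation=2))
E
```

```text
(no output)
```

View pics/c1.png

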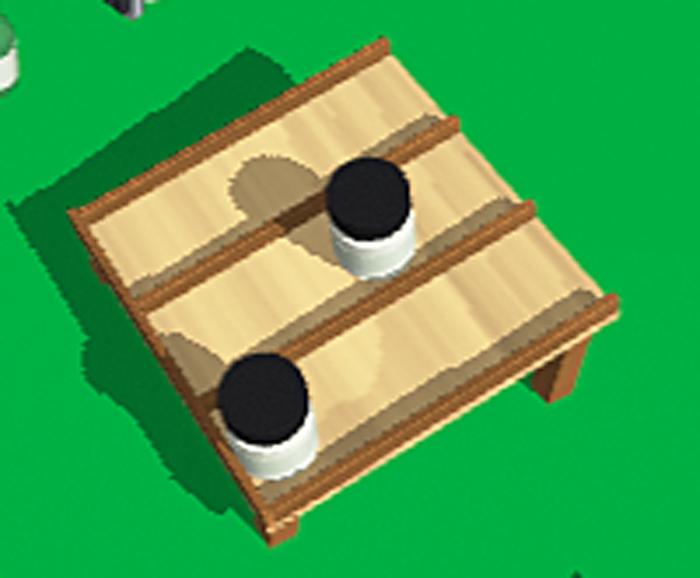

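The crop shows the rack clearly: the empty lane is the upper-left one, the outer border corners are at crop (385,42), (72,213), (617,303) and (270,520), and the back stop is on the lower-left edge.

```bash
cat > m2.py <<'E'
from h import *
f='s1'; D=np.load('pics/s1.npy'); W=cloud('scene',D)
cr=lambda L: np.array([[270+u/3.5,175+v/3.5] for u,v in L])
mask=np.zeros(D.shape,np.uint8)
for L in ([(105,235),(225,165),(230,220),(140,280)],[(330,120),(385,75),(420,110),(330,150)],[(160,320),(280,240),(330,270),(210,345)],[(430,165),(460,145),(500,190),(430,230)],[(320,400),(530,240),(580,290),(340,440)]):
    cv2.fillPoly(mask,[cr(L).astype(np.int32)],1)
P=W[(mask>0)&(D>0)]
A=np.c_[P[:,:2],np.ones(len(P))]; s=np.linalg.lstsq(A,P[:,2],rcond=None)[0]; e=A@s-P[:,2]
n=np.array([-s[0],-s[1],1]); n/=np.linalg.norm(n)
print(len(P),e.std(),'slope',np.degrees(np.arccos(n[2])),'dir',np.degrees(np.arctan2(n[1],n[0])))
c=r.camera_params('scene'); T=np.array(c['pose'])
def hit(u,v,h):
    d=T[:3,:3]@[(u-c['cx'])/c['fx'],(v-c['cy'])/c['fy'],1]; o=T[:3,3]
    p0=np.array([0,0,s[2]])+n*h
    return o+d*((p0-o)@n)/(d@n)
K=[hit(*p,15) for p in cr([(385,42),(72,213),(270,520),(617,303)])]
for a in K: print(a.round(1))
for i in range(4): 
    v=K[(i+1)%4]-K[i]; print(np.linalg.norm(v).round(1),np.degrees(np.arctan2(v[1],v[0])).round(1))
C=np.mean(K,0)-15*n; print('centre',C)
E
python3 m2.py
```

```text
3101 1.5966043853603733 slope 12.004363177984956 dir -16.044638963354128
[446.8  39.1 105. ]
[665.4 -28.3  56.4]
[731.8 203.8  56.4]
[512. 266. 105.]
233.9 -17.1
241.5 74.0
233.5 164.2
236.1 -106.0
centre [585.99646558 120.99660868  66.02934276]
```

Call:
{"fn": "jog_arm", "kwargs": {"rows": [[[-190,-157,0],[0,0,0]],[[-190,-157,0],[0,0,0]],[[-190,-157,0],[0,0,0]],[[-190,-157,0],[0,0,0]],[[-190,-157,0],[0,0,0]],[[-190,-157,0],[0,0,0]],[[-190,-157,0],[0,0,0]],[[-190,-157,0],[0,0,0]]]}}

```text
time: 0.9
tool_pos: [443.4, -189.4, 231.1]
tcp_rot: [180.0, -0.0, 90.0]
ft_force: [-0.3, 0.6, -1.0]
finger_gap: 85.1
grip_force: 0.0
```

```bash
cat >> h.py <<'E'
from scipy.spatial.transform import Rotation as Ro
def tool():
    s=r.sense(); T=np.eye(4); T[:3,:3]=Ro.from_euler('xyz',s['tcp_rot'],degrees=True).as_matrix(); T[:3,3]=s['tool_pos']; return T
def wcloud(f):
    T=tool(); p,D=shot('wrist',f); c=r.camera_params('wrist'); M=T@np.array(c['tool_from_camera'])
    v,u=np.indices(D.shape)
    P=np.stack([(u-c['cx'])/c['fx']*D,(v-c['cy'])/c['fy']*D,D,np.ones_like(D)],-1)
    return p,D,(P@M.T)[...,:3]
E
python3 - <<'E'
from h import *
p,D,W=wcloud('w1'); np.save('pics/w1w.npy',W); print(r.sense()['tool_pos'])
E
```

```text
[ 443.56059516 -189.07131313  231.10022835]
```

View pics/w1.png

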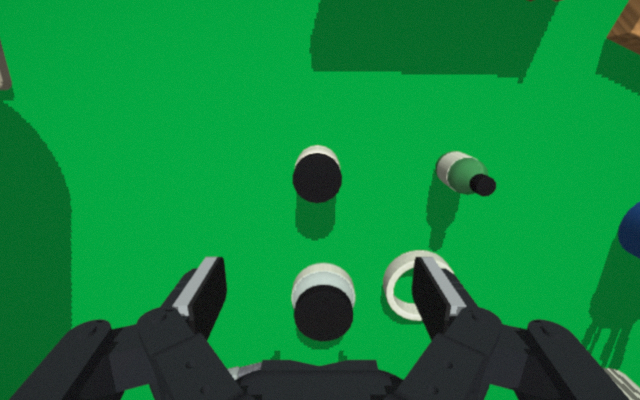

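The wrist view shows the target's lid at (317,175). The wider jar is at (323,310), the tape at (420,285) and the bottle at (482,185).

```bash
python3 - <<'E'
from h import *
W=np.load('pics/w1w.npy');im=cv2.imread('pics/w1.png')
for k,(a,b,c,d) in {'new':(285,140,350,215),'wide':(290,278,356,345),'tape':(382,250,414,322),'bottle':(435,150,500,200)}.items():
    P=W[b:d,a:c].reshape(-1,3); I=im[b:d,a:c].max(-1).ravel()
    q=P[(I<60)] if k in('new','wide') else P[P[:,2]>5]
    z=np.percentile(q[:,2],90); t=q[q[:,2]>z-5] if k in('new','wide') else q
    print(k,len(t),z.round(1),t.min(0).round(1),t.max(0).round(1),((t.min(0)+t.max(0))/2).round(1))
E
```

```text
new 1810 62.9 [ 416.9 -218.4   58. ] [ 463.9 -110.4  373.7] [ 440.4 -164.4  215.8]
wide 2330 60.6 [ 415.  -393.4   55.7] [ 481.1 -110.4  373.7] [ 448.1 -251.9  214.7]
tape 1069 26.0 [ 442.6 -393.1    5.1] [ 568.6 -110.4  373.7] [ 505.6 -251.8  189.4]
bottle 1890 87.8 [ 442.6 -212.6    5.2] [ 613.3 -110.4  373.7] [ 528.  -161.5  189.4]
```

```bash
python3 - <<'E'
from h import *
W=np.load('pics/w1w.npy');im=cv2.imread('pics/w1.png')
for k,(a,b,c,d) in {'new':(285,140,350,215),'wide':(290,278,356,345),'tape':(382,250,414,322),'bottle':(435,150,500,200)}.items():
    P=W[b:d,a:c].reshape(-1,3); I=im[b:d,a:c].max(-1).ravel()
    g=(P[:,2]<200); 
    if k in('new','wide'): g&=(I<60)&(P[:,2]>55)
    else: g&=P[:,2]>8
    t=P[g]
    print(k,len(t),np.median(t,0).round(1),np.percentile(t,1,axis=0).round(1),np.percentile(t,99,axis=0).round(1))
E
```

```text
new 1817 [ 440.8 -192.8   62. ] [ 418.1 -216.6   58.4] [ 462.8 -170.8   63.7]
wide 2345 [ 447.5 -356.7   59.8] [ 416.3 -391.1   55.7] [ 479.  -326.5   61.3]
tape 916 [ 541.3 -339.8   23.9] [ 526.4 -389.6    8.3] [ 565.3 -305.9   26.4]
bottle 1848 [ 587.6 -189.4   59.1] [ 576.8 -209.8   10.2] [ 607.4 -175.4   88.9]
```

Call:
{"fn": "jog_arm", "kwargs": {"rows": [[[-4,-3,50],[0,0,0]],[[-4,-3,100],[0,0,0]],[[-4,-3,150],[0,0,0]],[[-4,-3,190],[0,0,0]],[[-4,-3,213],[0,0,0]],[[-4,-3,213],[0,0,0]],[[-4,-3,213],[0,0,0]]]}}

```text
time: 1.65
tool_pos: [440.5, -193.1, 18.6]
tcp_rot: [-180.0, -0.0, 90.1]
ft_force: [0.1, 0.3, 0.1]
finger_gap: 85.7
grip_force: 0.0
```

Call:
{"fn": "jog_arm", "kwargs": {"rows": [[[0,0,0],[0,0,0]],[[0,0,0],[0,0,0]],[[0,0,0],[0,0,0]],[[0,0,0],[0,0,0]],[[0,0,0],[0,0,0]],[[0,0,0],[0,0,0]],[[0,0,0],[0,0,0]],[[0,0,0],[0,0,0]]], "grip": 40, "force": 25}}

```text
time: 2.45
tool_pos: [441.5, -194.7, 20.2]
tcp_rot: [179.8, 0.1, 90.0]
ft_force: [-0.3, 1.6, 4.5]
finger_gap: 49.6
grip_force: 25.3
```

Call:
{"fn": "jog_arm", "kwargs": {"rows": [[[0,0,-15],[0,0,0]],[[0,0,-60],[0,0,0]],[[0,0,-110],[0,0,0]],[[0,0,-160],[0,0,0]],[[0,0,-180],[0,0,0]],[[0,0,-180],[0,0,0]],[[0,0,-180],[0,0,0]]]}}

```text
time: 3.15
tool_pos: [440.0, -194.1, 198.4]
tcp_rot: [180.0, 0.0, 90.0]
ft_force: [0.1, -0.4, -2.8]
finger_gap: 49.6
grip_force: 26.7
```

```bash
cat >> h.py <<'E'
yw=np.radians(-16); sl=np.radians(12)
RX=np.array([np.cos(sl)*np.cos(yw),np.cos(sl)*np.sin(yw),-np.sin(sl)]); RY=np.array([-np.sin(yw),np.cos(yw),0]); RZ=np.cross(RX,RY)
C=np.array([585.,120,65]); RT=np.c_[RY,RX,-RZ]
def goal(x,y,z):
    T=tool(); p=C+RX*x+RY*y+RZ*z
    print('goal',p.round(1),'shift',(T[:3,:3].T@(p-T[:3,3])).round(1),'turn',Ro.from_matrix(T[:3,:3].T@RT).as_rotvec().round(4))
def inrack():
    T=tool(); d=T[:3,3]-C; print('tcp in rack',[(d@a).round(1) for a in (RX,RY,RZ)])
E
python3 - <<'E'
from h import *
print(r.sense()); goal(-60,-78,80); inrack()
E
```

```text
{'time': 3.15, 'joint_pos': array([-2.99091728e+01, -1.03529070e+01,  1.06239564e+02, -2.99045088e-03,
        8.40577480e+01, -2.99023172e+01]), 'qd': array([-2.18112743e-02,  1.68926832e+00,  2.41872928e+00, -1.90839860e-03,
       -2.43049033e-01,  9.13289401e-03]), 'joint_efforts': array([ 1.25519105e-02, -4.32555878e+01, -5.31032825e+01,  1.97493311e-03,
        2.23395793e-02,  5.06570796e-04]), 'tool_pos': array([ 440.02063954, -194.07200276,  198.35868233]), 'tcp_rot': array([1.79953289e+02, 3.02940746e-02, 8.99934402e+01]), 'ft_force': array([ 0.10498367, -0.42284279, -2.81642791]), 'wrist_torque': array([-0.04272775,  0.0236733 , -0.03674178]), 'grip_force': 26.713247001171112, 'finger_gap': 49.577837569284526}
goal [523.1  56.6 155.7] shift [250.7  83.   42.6] turn [0.209  0.0296 0.2781]
tcp in rack [np.float64(-79.4), np.float64(-341.9), np.float64(119.5)]
```

Call:
{"fn": "jog_arm", "kwargs": {"rows": [[[42,14,7],[0.035,0.005,0.0465]],[[84,28,14],[0.07,0.01,0.093]],[[125,42,21],[0.105,0.015,0.139]],[[167,55,28],[0.139,0.02,0.185]],[[209,69,35],[0.174,0.025,0.232]],[[251,83,43],[0.209,0.03,0.278]],[[251,83,43],[0.209,0.03,0.278]],[[251,83,43],[0.209,0.03,0.278]],[[251,83,43],[0.209,0.03,0.278]]]}}

```text
time: 4.05
tool_pos: [522.0, 56.4, 153.9]
tcp_rot: [-167.8, 0.0, 74.0]
ft_force: [-0.3, 0.4, -2.2]
finger_gap: 49.4
grip_force: 26.9
```

```bash
python3 - <<'E'
from h import *
print(r.sense()['ft_force']); goal(-60,-78,80); inrack()
p,D=shot('scene','s2'); cv2.imwrite('pics/c2.png',cv2.resize(p[130:330,250:460],None,fx=2.8,fy=2.8,interpolation=2))
E
```

```text
[-0.33070353  0.39170343 -2.18183267]
goal [523.1  56.6 155.7] shift [ 0.5  0.6 -2. ] turn [-0.0031  0.0004  0.0002]
tcp in rack [np.float64(-60.6), np.float64(-78.5), np.float64(78.0)]
```

View pics/c2.png

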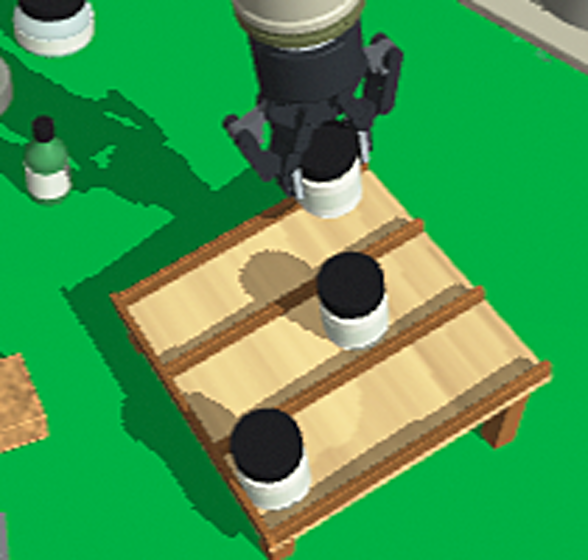

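The jar hangs upright over the upper part of the empty lane, at crop (330,170).

Call:
{"fn": "jog_arm", "kwargs": {"rows": [[[0,0,25],[0,0,0]],[[0,0,45],[0,0,0]],[[0,0,50],[0,0,0]],[[0,0,52],[0,0,0]],[[0,0,54],[0,0,0]],[[0,0,54],[0,0,0]]]}}

```text
time: 4.7
tool_pos: [512.9, 59.9, 103.5]
tcp_rot: [-168.0, -0.1, 74.0]
ft_force: [-0.4, 1.1, -0.9]
finger_gap: 49.4
grip_force: 26.9
```

Call:
{"fn": "jog_arm", "kwargs": {"rows": [[[0,0,1],[0,0,0]],[[0,0,2],[0,0,0]],[[0,0,2],[0,0,0]]]}}

```text
time: 5.0
tool_pos: [511.9, 60.3, 100.6]
tcp_rot: [-168.0, -0.0, 74.0]
ft_force: [0.3, 0.6, -1.1]
finger_gap: 48.9
grip_force: 26.9
```

Call:
{"fn": "jog_arm", "kwargs": {"rows": [[[0,0,1],[0,0,0]],[[0,0,2],[0,0,0]],[[0,0,2],[0,0,0]]]}}

```text
time: 5.3
tool_pos: [511.2, 60.5, 98.3]
tcp_rot: [-167.9, -0.0, 74.0]
ft_force: [0.1, -0.4, -2.2]
finger_gap: 49.4
grip_force: 26.9
```

Call:
{"fn": "jog_arm", "kwargs": {"rows": [[[0,0,1],[0,0,0]],[[0,0,1],[0,0,0]]]}}

```text
time: 5.5
tool_pos: [511.2, 60.5, 97.6]
tcp_rot: [-168.0, -0.0, 74.0]
ft_force: [0.2, -0.7, -1.3]
finger_gap: 49.5
grip_force: 27.0
```

Call:
{"fn": "jog_arm", "kwargs": {"rows": [[[0,0,1],[0,0,0]],[[0,0,1],[0,0,0]],[[0,0,1],[0,0,0]]]}}

```text
time: 5.8
tool_pos: [511.2, 60.5, 97.5]
tcp_rot: [-168.0, -0.0, 74.0]
ft_force: [-1.8, 0.1, 5.3]
finger_gap: 49.4
grip_force: 27.3
```

Call:
{"fn": "jog_arm", "kwargs": {"rows": [[[0,0,1],[0,0,0]],[[0,0,1],[0,0,0]],[[0,0,1],[0,0,0]]]}}

```text
time: 6.1
tool_pos: [511.3, 60.6, 97.5]
tcp_rot: [-168.0, -0.1, 74.0]
ft_force: [-4.9, -0.5, 12.0]
finger_gap: 49.7
grip_force: 27.9
```

Call:
{"fn": "jog_arm", "kwargs": {"rows": [[[0,0,-2],[0,0,0]],[[0,0,-2],[0,0,0]],[[0,0,-2],[0,0,0]],[[0,0,-2],[0,0,0]],[[0,0,-8],[0,0,0]],[[0,0,-8],[0,0,0]],[[0,0,-8],[0,0,0]]], "grip": 58}}

```text
time: 6.8
tool_pos: [512.7, 60.1, 103.8]
tcp_rot: [-168.0, -0.0, 74.0]
ft_force: [0.6, 0.7, -0.1]
finger_gap: 58.2
grip_force: 0.0
```

```bash
python3 - <<'E'
from h import *
inrack()
p,D=shot('scene','s3'); q,_=shot('side','d3')
cv2.imwrite('pics/c3.png',np.vstack([cv2.resize(p[150:320,260:460],(400,340)),cv2.resize(q[180:310,180:360],(400,260))]))
E
```

```text
tcp in rack [np.float64(-59.9), np.float64(-77.5), np.float64(26.9)]
```

View pics/c3.png

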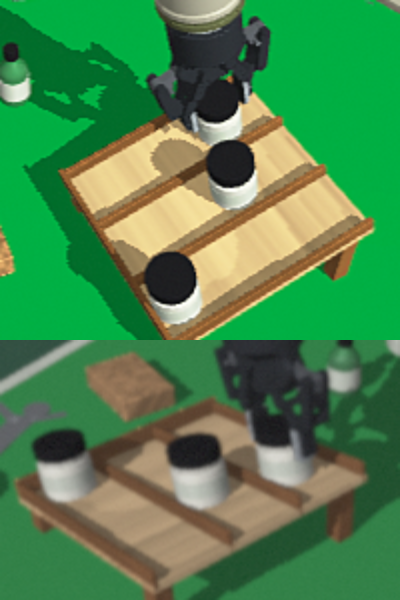

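The jar stands in the lane between the open fingers, in its own lane and clear of the stalled jar.

Call:
{"fn": "jog_arm", "kwargs": {"rows": [[[0,3,0],[0,0,0]],[[0,6,0],[0,0,0]],[[0,10,0],[0,0,0]],[[0,15,0],[0,0,0]],[[0,20,0],[0,0,0]],[[0,25,0],[0,0,0]],[[0,30,0],[0,0,0]],[[0,35,0],[0,0,0]],[[0,40,0],[0,0,0]],[[0,45,0],[0,0,0]]]}}

```text
time: 7.9
tool_pos: [555.1, 47.9, 93.9]
tcp_rot: [-167.9, -0.0, 74.0]
ft_force: [-0.4, -0.1, 0.3]
finger_gap: 57.8
grip_force: 0.3
```

Call:
{"fn": "jog_arm", "kwargs": {"rows": [[[0,5,0],[0,0,0]],[[0,10,0],[0,0,0]],[[0,15,0],[0,0,0]],[[0,20,0],[0,0,0]],[[0,25,0],[0,0,0]],[[0,30,0],[0,0,0]],[[0,35,0],[0,0,0]],[[0,40,0],[0,0,0]],[[0,45,0],[0,0,0]],[[0,50,0],[0,0,0]]]}}

```text
time: 8.9
tool_pos: [602.1, 34.4, 83.5]
tcp_rot: [-167.9, -0.0, 74.0]
ft_force: [0.0, 0.7, 0.1]
finger_gap: 58.0
grip_force: 0.3
```

Call:
{"fn": "jog_arm", "kwargs": {"rows": [[[0,5,0],[0,0,0]],[[0,10,0],[0,0,0]],[[0,15,0],[0,0,0]],[[0,20,0],[0,0,0]],[[0,25,0],[0,0,0]],[[0,30,0],[0,0,0]],[[0,35,0],[0,0,0]],[[0,40,0],[0,0,0]],[[0,43,0],[0,0,0]],[[0,45,0],[0,0,0]]]}}

```text
time: 9.9
tool_pos: [644.2, 22.3, 74.1]
tcp_rot: [-167.9, -0.0, 74.0]
ft_force: [-0.7, -0.3, 0.8]
finger_gap: 58.3
grip_force: 0.4
```

```bash
python3 - <<'E'
from h import *
inrack()
p,D=shot('scene','s4'); q,_=shot('side','d4')
cv2.imwrite('pics/c4.png',np.vstack([cv2.resize(p[150:320,260:460],(400,340)),cv2.resize(q[180:310,180:360],(400,260))]))
E
```

```text
tcp in rack [np.float64(80.1), np.float64(-77.6), np.float64(26.3)]
```

View pics/c4.png

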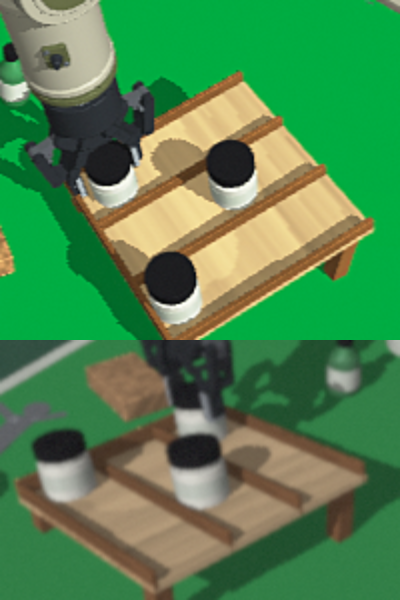

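The jar has slid along upright, about 13 mm short of the stop.

Call:
{"fn": "jog_arm", "kwargs": {"rows": [[[0,2,0],[0,0,0]],[[0,4,0],[0,0,0]],[[0,6,0],[0,0,0]],[[0,8,0],[0,0,0]],[[0,9,0],[0,0,0]],[[0,10,0],[0,0,0]],[[0,10,0],[0,0,0]]]}}

```text
time: 10.7
tool_pos: [653.5, 19.7, 72.1]
tcp_rot: [-167.9, -0.0, 74.0]
ft_force: [0.3, 0.5, 0.3]
finger_gap: 57.9
grip_force: 0.0
```

Call:
{"fn": "jog_arm", "kwargs": {"rows": [[[0,1,0],[0,0,0]],[[0,2,0],[0,0,0]],[[0,2,0],[0,0,0]]]}}

```text
time: 11.0
tool_pos: [655.4, 19.1, 71.7]
tcp_rot: [-167.9, -0.0, 74.0]
ft_force: [-0.3, 0.1, -0.4]
finger_gap: 58.2
grip_force: 0.0
```

Call:
{"fn": "jog_arm", "kwargs": {"rows": [[[0,1,0],[0,0,0]],[[0,2,0],[0,0,0]],[[0,2,0],[0,0,0]]]}}

```text
time: 11.3
tool_pos: [657.1, 18.7, 71.3]
tcp_rot: [-167.9, -0.0, 74.0]
ft_force: [-1.9, 0.9, 1.1]
finger_gap: 58.4
grip_force: 0.8
```

Call:
{"fn": "jog_arm", "kwargs": {"rows": [[[0,1,0],[0,0,0]],[[0,1,0],[0,0,0]]]}}

```text
time: 11.5
tool_pos: [657.4, 18.7, 71.4]
tcp_rot: [-167.8, -0.0, 74.0]
ft_force: [-5.1, 2.0, 5.6]
finger_gap: 57.9
grip_force: 3.3
```

Call:
{"fn": "jog_arm", "kwargs": {"rows": [[[0,1,0],[0,0,0]],[[0,1,0],[0,0,0]],[[0,1,0],[0,0,0]]]}}

```text
time: 11.8
tool_pos: [657.6, 18.8, 71.4]
tcp_rot: [-167.7, -0.0, 74.0]
ft_force: [-9.1, 2.9, 9.8]
finger_gap: 58.0
grip_force: 5.6
```

Call:
{"fn": "jog_arm", "kwargs": {"rows": [[[0,-4,0],[0,0,0]],[[0,-7,0],[0,0,0]],[[0,-7,0],[0,0,0]],[[0,-7,-20],[0,0,0]],[[0,-7,-50],[0,0,0]],[[0,-7,-90],[0,0,0]],[[0,-7,-100],[0,0,0]],[[0,-7,-100],[0,0,0]]]}}

```text
time: 12.6
tool_pos: [674.6, 13.8, 173.1]
tcp_rot: [-168.3, -0.1, 74.0]
ft_force: [-0.1, -0.6, -0.0]
finger_gap: 57.9
grip_force: 0.0
```

```bash
python3 - <<'E'
from h import *
inrack(); goal(-28,0,120)
E
```

```text
tcp in rack [np.float64(90.4), np.float64(-77.4), np.float64(129.7)]
goal [582.7 120.7 188.2] shift [  77.4 -118.4    9.3] turn [ 0.0048 -0.0018  0.0002]
```

Call:
{"fn": "jog_arm", "kwargs": {"rows": [[[20,-30,0],[0,0,0]],[[40,-60,0],[0,0,0]],[[60,-90,0],[0,0,0]],[[77,-118,0],[0,0,0]],[[77,-118,0],[0,0,0]],[[77,-118,0],[0,0,0]],[[77,-118,0],[0,0,0]]], "grip": 76}}

```text
time: 13.3
tool_pos: [582.5, 119.3, 193.4]
tcp_rot: [-167.9, 0.0, 74.0]
ft_force: [0.1, 0.8, -0.6]
finger_gap: 76.3
grip_force: 0.0
```

```bash
python3 - <<'E'
from h import *
inrack(); p,D,W=wcloud('w2'); im=p; 
I=im.max(-1); m=(I<60)&(D>0)&(W[...,2]>60)&(W[...,2]<150)
d=W-C; L=np.stack([d@RX,d@RY,d@RZ],-1)
for k,c in (('stall',(-28,0)),('home',(89,78)),('new',(89,-78))):
    q=L[m&(np.hypot(L[...,0]-c[0],L[...,1]-c[1])<40)&(abs(L[...,2]-60)<8)]
    if len(q): print(k,len(q),np.median(q,0).round(1),np.percentile(q,1,axis=0).round(1),np.percentile(q,99,axis=0).round(1))
E
```

```text
tcp in rack [np.float64(-28.8), np.float64(-1.4), np.float64(125.1)]
stall 3913 [-28.7   1.4  61.9] [-51.2 -22.7  53.9] [-6.6 23.2 63.4]
home 5785 [86.2 74.9 61.9] [64.  51.  53.2] [110.7  96.7  63.6]
new 1869 [ 92.4 -64.9  61.7] [ 70.4 -87.   52.4] [111.2 -52.7  63.1]
```

View pics/w2.png

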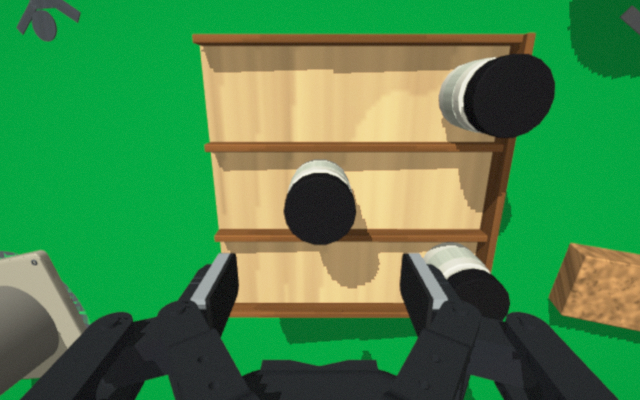

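The stalled jar sits under the tool at (320,205), and both other jars rest at the stop.

Call:
{"fn": "jog_arm", "kwargs": {"rows": [[[2,0,35],[0,0,0]],[[2,0,65],[0,0,0]],[[2,0,85],[0,0,0]],[[2,0,96],[0,0,0]],[[2,0,100],[0,0,0]],[[2,0,100],[0,0,0]],[[2,0,100],[0,0,0]]]}}

```text
time: 14.05
tool_pos: [564.4, 127.5, 98.3]
tcp_rot: [-168.1, -0.1, 74.0]
ft_force: [-0.1, -0.6, 0.8]
finger_gap: 75.8
grip_force: 0.0
```

Call:
{"fn": "jog_arm", "kwargs": {"rows": [[[0,4,0],[0,0,0]],[[0,8,0],[0,0,0]],[[0,11,0],[0,0,0]],[[0,14,0],[0,0,0]],[[0,18,0],[0,0,0]],[[0,23,0],[0,0,0]],[[0,28,0],[0,0,0]],[[0,33,0],[0,0,0]],[[0,38,0],[0,0,0]],[[0,43,0],[0,0,0]]]}}

```text
time: 15.05
tool_pos: [604.1, 116.0, 87.9]
tcp_rot: [-167.9, -0.0, 74.0]
ft_force: [-0.3, 0.1, 0.6]
finger_gap: 76.3
grip_force: 0.4
```

```bash
python3 - <<'E'
from h import *
inrack()
p,D=shot('scene','s5'); q,_=shot('side','d5')
cv2.imwrite('pics/c5.png',np.vstack([cv2.resize(p[150:320,260:460],(400,340)),cv2.resize(q[180:310,180:360],(400,260))]))
E
```

```text
tcp in rack [np.float64(14.3), np.float64(1.4), np.float64(26.5)]
```

View pics/c5.png

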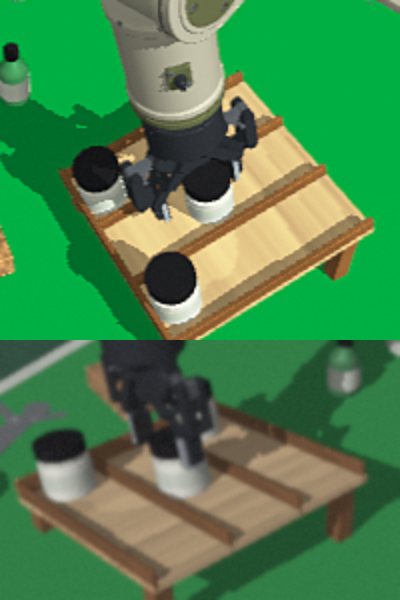

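The middle jar moves with the rear finger, upright and in its lane.

Call:
{"fn": "jog_arm", "kwargs": {"rows": [[[0,5,0],[0,0,0]],[[0,10,0],[0,0,0]],[[0,15,0],[0,0,0]],[[0,20,0],[0,0,0]],[[0,25,0],[0,0,0]],[[0,30,0],[0,0,0]],[[0,35,0],[0,0,0]],[[0,40,0],[0,0,0]],[[0,45,0],[0,0,0]],[[0,50,0],[0,0,0]]]}}

```text
time: 16.15
tool_pos: [651.1, 102.5, 77.5]
tcp_rot: [-167.9, -0.0, 74.0]
ft_force: [-1.6, 0.1, 0.1]
finger_gap: 76.0
grip_force: 0.2
```

Call:
{"fn": "jog_arm", "kwargs": {"rows": [[[0,5,0],[0,0,0]],[[0,10,0],[0,0,0]],[[0,15,0],[0,0,0]],[[0,20,0],[0,0,0]],[[0,24,0],[0,0,0]],[[0,27,0],[0,0,0]],[[0,29,0],[0,0,0]],[[0,31,0],[0,0,0]],[[0,33,0],[0,0,0]],[[0,33,0],[0,0,0]]]}}

```text
time: 17.15
tool_pos: [681.9, 93.7, 70.7]
tcp_rot: [-168.0, -0.0, 74.0]
ft_force: [0.6, 0.0, 0.2]
finger_gap: 76.1
grip_force: 0.0
```

Call:
{"fn": "jog_arm", "kwargs": {"rows": [[[0,1,0],[0,0,0]],[[0,2,0],[0,0,0]],[[0,2,0],[0,0,0]]]}}

```text
time: 17.45
tool_pos: [683.7, 93.2, 70.3]
tcp_rot: [-167.9, -0.0, 74.0]
ft_force: [-0.1, 0.3, 0.2]
finger_gap: 75.8
grip_force: 0.0
```

Call:
{"fn": "jog_arm", "kwargs": {"rows": [[[0,1,0],[0,0,0]],[[0,2,0],[0,0,0]],[[0,2,0],[0,0,0]]]}}

```text
time: 17.75
tool_pos: [685.6, 92.7, 69.9]
tcp_rot: [-168.0, -0.0, 74.0]
ft_force: [-0.5, -0.2, -0.1]
finger_gap: 75.7
grip_force: 0.0
```

Call:
{"fn": "jog_arm", "kwargs": {"rows": [[[0,1,0],[0,0,0]],[[0,2,0],[0,0,0]],[[0,2,0],[0,0,0]]]}}

```text
time: 18.05
tool_pos: [687.4, 92.2, 69.5]
tcp_rot: [-167.9, -0.0, 74.0]
ft_force: [-1.3, 1.0, 1.7]
finger_gap: 75.7
grip_force: 0.7
```

Call:
{"fn": "jog_arm", "kwargs": {"rows": [[[0,1,0],[0,0,0]],[[0,1,0],[0,0,0]],[[0,1,0],[0,0,0]]]}}

```text
time: 18.35
tool_pos: [687.7, 92.2, 69.6]
tcp_rot: [-167.9, -0.0, 74.0]
ft_force: [-4.7, 2.1, 3.8]
finger_gap: 76.1
grip_force: 2.9
```

Call:
{"fn": "jog_arm", "kwargs": {"rows": [[[0,1,0],[0,0,0]],[[0,1,0],[0,0,0]],[[0,1,0],[0,0,0]]]}}

```text
time: 18.65
tool_pos: [688.1, 92.3, 69.7]
tcp_rot: [-167.8, -0.0, 74.0]
ft_force: [-8.7, 2.0, 7.4]
finger_gap: 75.8
grip_force: 5.1
```

At the stop. Back off, lift, and check.

Call:
{"fn": "jog_arm", "kwargs": {"rows": [[[0,-6,0],[0,0,0]],[[0,-12,0],[0,0,0]],[[0,-14,0],[0,0,0]],[[0,-14,0],[0,0,0]],[[0,-14,-30],[0,0,0]],[[0,-14,-70],[0,0,0]],[[0,-14,-110],[0,0,0]],[[0,-14,-140],[0,0,0]],[[0,-14,-150],[0,0,0]],[[0,-14,-150],[0,0,0]]]}}

```text
time: 19.65
tool_pos: [707.5, 86.5, 220.6]
tcp_rot: [-168.2, -0.1, 74.0]
ft_force: [0.8, 1.0, -1.0]
finger_gap: 76.2
grip_force: 0.0
```

Call:
{"fn": "jog_arm", "kwargs": {"rows": [[[0,-50,0],[0,0,0]],[[0,-100,0],[0,0,0]],[[0,-150,0],[0,0,0]],[[0,-200,0],[0,0,0]],[[0,-200,0],[0,0,0]],[[0,-200,0],[0,0,0]]]}}

```text
time: 20.25
tool_pos: [516.4, 140.8, 258.7]
tcp_rot: [-167.8, 0.0, 74.1]
ft_force: [1.4, -0.7, 0.1]
finger_gap: 76.1
grip_force: 0.0
```

```bash
python3 - <<'E'
from h import *
p,D=shot('scene','s6'); q,D2=shot('side','d6')
for n,im,Dd in (('scene',p,D),('side',q,D2)):
    d=cloud(n,Dd)-C; L=np.stack([d@RX,d@RY,d@RZ],-1); m=(im.max(-1)<60)&(Dd>0)&(abs(L[...,2]-60)<8)
    for y in (78,0,-78):
        t=L[m&(abs(L[...,1]-y)<34)&(abs(L[...,0]-60)<80)]
        if len(t)>20: print(n,y,len(t),((np.percentile(t,1,axis=0)+np.percentile(t,99,axis=0))/2).round(1))
cv2.imwrite('pics/c6.png',np.vstack([cv2.resize(p[150:320,260:460],(400,340)),cv2.resize(q[180:310,180:360],(400,260))]))
E
```

```text
scene 78 520 [89.9 76.7 59.6]
scene 0 459 [90.4  1.8 59.6]
scene -78 405 [ 90.4 -74.4  59.5]
side 78 268 [86.1 76.1 58. ]
side 0 239 [86.2  1.7 57.9]
side -78 218 [ 88.2 -73.9  57.8]
```

View pics/c6.png

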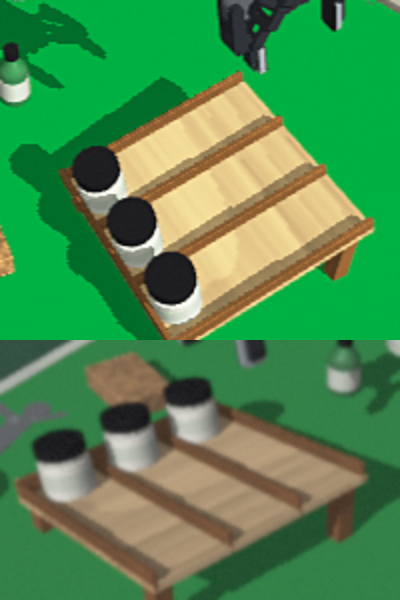

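All three jars stand in line against the stop, with the robot clear of them.

```bash
python3 -c "
from bench import r
print(r.hand_in())"
```

```text
the job is handed in; nothing more can be done
None
```

The job is handed in: the new jar was placed in the empty lane and slid down to the stop, then the stalled jar was slid down without lifting. The home jar was left alone, and the last pictures show all three upright at the stop at about 20 s.

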